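# Clamp the pipe union under the slip-clutch thumbscrew

## Task

Swing the white turntable round by its orange peg until the zinc-plated pipe union (the straight, bright grey fitting without a side branch) stands centred under the pad of the blue hold-down clamp. Then turn the clamp's black cap clockwise, seen from above, until the pad bears on the union and the cap's drag clutch slips for the first time: let it slip just enough to be sure (about a tenth of a radian or more), stop well before an eighth of a turn of slip, and let go. Do not handle the fittings themselves; the tee, elbow and coupler stay standing on the turntable.

Things in the scene. Friction and masses are not known exactly. Their poses are not given: they have to be found in the camera images.
- union: Zinc-plated pipe union, loose, standing on the turntable: an upright grey fitting 40 mm tall, 47 mm across its nut, flat top 34 mm in diameter, 0.25 kg. Origin: centre of its underside. It stands 115 mm (+-4) from the turntable's centre.
- tee: Galvanized pipe tee (bystander), loose, upright, 48 mm tall, 34 mm in diameter with a side branch 29 mm long along its +x. Origin: centre of its underside, about 115 mm from the turntable's centre.
- elbow: Brass barbed elbow (bystander), loose, upright, 39 mm tall, 30 mm hex foot, barbed branch 36 mm long along its +x. Origin: centre of its underside, about 115 mm from the turntable's centre.
- coupler: Red plastic quick coupler (bystander), loose, upright, 35 mm tall, 39 mm in diameter. Origin: centre of its underside, about 115 mm from the turntable's centre.
- disc_center (a point): Centre of the upper face of the turntable: a round white disc 320 mm in diameter, 16 mm thick, turning both ways on a stiff vertical bearing (0.25 N m drag, about 2 N at the peg; it stays where it is left). The face is 52 to 58 mm over the bench, differing from run to run. A steel hub cap 28 mm across stands 5 mm proud here.
- peg_top (a point): Top centre of the orange turning peg, 16 mm in diameter, 40 mm tall, fixed upright on the turntable 120 mm from its centre. No fitting is within 100 mm of it.
- pad (a point): Centre of the underside of the clamp's round steel pad (22 mm in diameter). It starts 104 mm over the bench, 6 to 12 mm above the height of the union's top, 115 mm from the turntable's centre, and moves straight down without turning, 16 mm per full turn of the screw, at most 22 mm.
- spindle: The clamp's sliding spindle with its pad; origin at the same point as point pad.
- cap_top (a point): Centre of the top of the thumbscrew's black ribbed round cap, 32 mm in diameter, 26 mm tall, its vertical axis in line with the pad; the top is 184 mm over the bench and stays there while it turns. It needs regrasping: 3 to 6.5 rad clockwise before the slip.
- clutch (a joint): Slip of the cap over the brass collar in rad: 0 at the start, grows as the cap slips clockwise over the collar (seen as the cap's white mark leaving the collar's red mark). It stays 0 while the cap carries the collar along.
- clamp: Blue hold-down clamp, fixed. Origin: on the bench under its 30 mm square post, which stands outside the disc; its arm (26 to 36 mm wide, underside 122 mm, top 140 mm over the bench) runs along its -y out over the disc to the spindle, 80 mm from the post.
- collar: Brass collar under the cap, 25 mm in diameter, 18 mm tall, origin at its underside on the arm's top. The cap carries it along and drives the pad down (drag 0.13 N m; the screw holds where left). From touching the union, torque while turning rises over some 1.3 rad (springy pad) to the clutch's 0.23 N m, about 40 N on the pad; then the collar stops and the cap slips at that torque.

How it is judged:
On the way, in this order (a step that is already met when the one before it is completed fails the run):
1. the union stands at rest under the pad, its axis within 10 mm of the pad's (horizontal distance between union and pad below 0.01 m and linear speed of union below 0.01 m/s), for 0.3 s.
2. the pad bears on the union and the clutch has slipped (contact force between spindle and union above 10 N and value of joint clutch above 0.08 rad), for 0.1 s.
At the end, for the whole second after the job is handed in: The union stands upright at rest under the pad, within 10 mm of its axis, pressed by the pad with more than 10 N; the clutch has slipped by 0.08 to 0.8 rad; the tee, elbow and coupler stand at rest on the turntable, upright within 0.2 rad and within 135 mm of its centre (all of step 1 and all of step 2 and value of joint clutch below 0.8 rad and angle between union's own z axis and vertical below 0.1 rad and horizontal distance between each of tee, elbow, coupler and disc_center below 0.135 m and angle between each of tee, elbow, coupler's own z axis and vertical below 0.2 rad and linear speed of each of tee, elbow, coupler below 0.01 m/s); the robot touches nothing.
It fails at once if the clutch slips by more than 0.8 rad (value of joint clutch above 0.8 rad).
It fails at once if the robot presses on a fitting with more than 3 N (contact force between any of the fingers, the arm and union above 3 N or contact force between any of the fingers, the arm and tee above 3 N or contact force between any of the fingers, the arm and elbow above 3 N or contact force between any of the fingers, the arm and coupler above 3 N).
It fails at once if the tee, elbow or coupler is tipped or leaves its place on the turntable (not (horizontal distance between each of tee, elbow, coupler and disc_center below 0.135 m and angle between each of tee, elbow, coupler's own z axis and vertical below 0.2 rad)).
It also fails if it takes over 72 s, if anything falls off the work surface, if the arm or the gripper's body presses on something with over 40 N, if the wrist force passes 120 N, or if a joint passes its speed limit or range.

## Robot

A 6-joint arm with a two-finger parallel gripper is mounted at the origin on the work surface. World frame = base frame: x ahead of the robot, y to its left, z up, the work surface at z = 0. Lengths are in m, angles in rad, forces in N, time in s.
With the tool pointing down it reaches from about 0.225 to 0.875 m from the base axis. Payload 3.4 kg.
Tool frame: the origin (TCP) lies on the centre line of the jaws, within the pads' length; the fingertips stand 22 mm ahead of it and the grasp point (between the pads) lies 3 mm ahead of it; z points along the fingers, y is the line along which they close (so a half turn about z gives the same grasp; the last joint's range is limited). The gripper opens to 85 mm and grips with 20 to 120 N. Pads are 22 mm wide; open, the fingers measure 114 mm over their backs; the gripper's body (76 mm by 85 mm) begins 54 mm behind the grasp point. The pads swing forward as they close: fully open they stand 13 mm farther back than shut.
Start: joints at [1.025, 0.276, 1.505, -0, 1.361, -0.121], TCP at [0.237, 0.524, 0.253] pointing down, gripper open.
Joint ranges: [-2.89, 2.89], [-0.75, 2.08], [0.22, 2.7], [-1.18, 4.32], [0.11, 2.71], [-2.7, 2.7]. Speed limits (rad/s): [2.57, 2.57, 3.14, 3.14, 3.14, 3.14].

## Interface

Orientations are given as a unit quaternion [w, x, y, z].
In Python, from rig import manip gives the robot as it stands.
- The arm moves only by the shell command python3 steer.py [OPENING] [FORCE], which reads ROWS from standard input. ROWS is a JSON list of rows, 1 to 5 of them, each an object with the fields d (a list: dx, dy, dz in m), rz (a turn about the tool's z in rad); a field left out counts as zero; each row shifts and turns the commanded pose from where the row before left it, along the tool's axes as they then stand; what a row does not reach is not made up. A row lasts 1/12 s, in which the tool goes at most 0.0417 m and 0.125 rad, less where a joint would pass 70% of its speed; a pose out of reach is approached as far as the arm can. OPENING is the finger opening in m, set as the command begins (- or left out keeps the last). The fingers move at their own pace and stop on an object; FORCE is the grip in N (left out, the last holds). Time passes only in rows, so rows that do not move let the fingers close. It prints the time, the measured TCP pose, the force, the opening and the grip force at its end. Input that does not fit is refused with a message, and nothing moves.
- manip.get_state(): the state, without advancing time (a new reading comes with each control period).
- manip.get_image(name): name is "side" or "top"; returns a dict with "img" (400x640x3 uint8, red, green, blue), "camera_matrix" (3x3 intrinsics, pixels), "k1" (the pictures are not rectified: a ray, as slopes to the right and down, at radius r is drawn at 1 + k1 r^2 times it, then the intrinsics apply), "T" (4x4, takes a point from camera to world coordinates). Camera axes: x right, y down, z forward; pixel columns grow to the right and rows downward; lengths in m; the calibration is good to about 2 mm. A picture is of the moment at which its call begins. There is no depth.
- manip.sign_off(): hands the job in; it is judged then, once.
The state is a dict: "clock": time; "qpos": joint angles; "qd": joint speeds; "effort": joint torques, N m; "position": TCP position; "ee_rot": TCP orientation; "contact_force": force on the tool from outside, world axes, zero at the start; "moment": the same for the moment, N m; "width": finger opening in m; "gripper_force": force on a finger pad.
Only numpy, scipy, OpenCV 4.12 (cv2) and the standard library are available. Lean on these libraries where they do the work, as an engineer would, in place of code of your own. Each camera call takes 0.05 s, during which the arm holds its last target. There are 200 camera calls.

## Working session

There is one attempt and no reset: what is moved stays moved. The work goes in short steps, Python scripts to look and compute and a shell command to move; the robot and the scene stay as the last step left them, time stands still between calls to the robot, and variables do not carry over. Pictures are saved under pics/ and viewed, at most 10 in all, crops included, and the job is handed in when it is done.

```bash
ls; mkdir -p pics; cat > h.py <<'E'
import numpy as np, cv2
from rig import manip
def get(name,save=None):
    d=manip.get_image(name); 
    if save: cv2.imwrite('pics/'+save,d['img'][:,:,::-1])
    return d
def ray(d,uv):
    K=d['camera_matrix'];p=np.array([(uv[0]-K[0,2])/K[0,0],(uv[1]-K[1,2])/K[1,1]])
    q=p.copy()
    for _ in range(20): q=p/(1+d['k1']*(q@q))
    T=d['T'];return T[:3,3],T[:3,:3]@np.array([q[0],q[1],1.])
def onz(d,uv,z):
    o,v=ray(d,uv);return o+v*(z-o[2])/v[2]
def proj(d,P):
    T=d['T'];c=T[:3,:3].T@(np.array(P)-T[:3,3]);q=c[:2]/c[2];q=q*(1+d['k1']*(q@q));K=d['camera_matrix']
    return np.array([K[0,0]*q[0]+K[0,2],K[1,1]*q[1]+K[1,2]])
E
python3 - <<'E'
from h import *
for n in('side','top'):
    d=get(n,n+'0.png');print(n,d['T'].round(3).tolist(),d['k1'],d['camera_matrix'].tolist())
print(manip.get_state())
E
```

```text
pics
rig.py
steer.py
side [[0.992, -0.079, 0.096, 0.522], [-0.124, -0.602, 0.789, -0.496], [-0.005, -0.795, -0.607, 0.549], [0.0, 0.0, 0.0, 1.0]] -0.028960185628570705 [[367.7493268899441, 0.0, 319.04706295171326], [0.0, 367.7493268899441, 202.20499682657905], [0.0, 0.0, 1.0]]
top [[0.021, -0.989, 0.147, 0.489], [-1.0, -0.022, -0.001, 0.019], [0.004, -0.147, -0.989, 0.863], [0.0, 0.0, 0.0, 1.0]] -0.0752931240497414 [[385.02421872271026, 0.0, 322.53219295035456], [0.0, 385.02421872271026, 197.248628832846], [0.0, 0.0, 1.0]]
{'clock': 0.1, 'qpos': array([ 1.02502765e+00,  2.76522608e-01,  1.50598966e+00, -1.99830528e-05,
        1.36070113e+00, -1.21022536e-01]), 'qd': array([-0.00044603, -0.00179971, -0.00297523, -0.00016377,  0.00020276,
       -0.00144213]), 'effort': array([ 9.05410179e-04, -4.17699659e+01, -2.46405226e+01, -4.84642419e-05,
        5.85269750e-03, -8.68636278e-06]), 'position': array([0.23675035, 0.52352829, 0.25253812]), 'ee_rot': array([-2.55964797e-04,  2.10778135e-01,  9.77533591e-01, -7.68946993e-04]), 'contact_force': array([-0.94416409,  0.60733904,  1.02359679]), 'moment': array([-0.01365686,  0.02468062,  0.04751247]), 'gripper_force': 0.0, 'width': 0.08510109355221865}
```

View pics/side0.png

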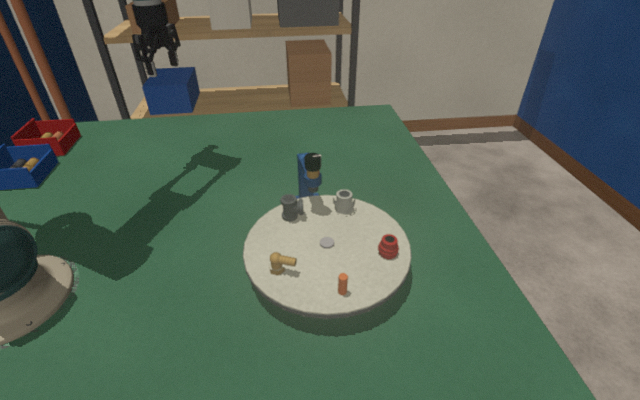

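View pics/top0.png

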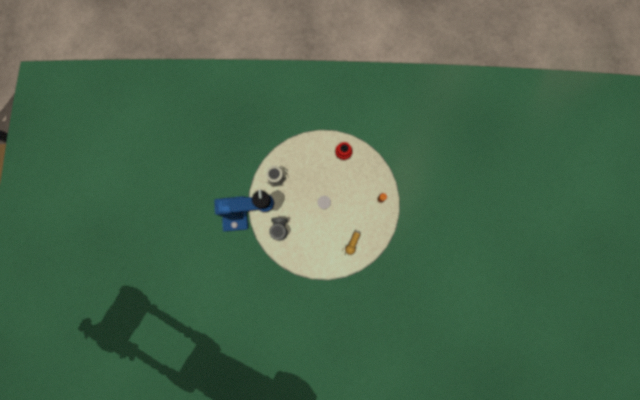

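Side view: the disc is centred near (327,243), with the peg at (343,283), a bright fitting at (344,200), a dark one at (290,207), and the clamp cap at (313,160). Top view: hub (324,202), peg (382,197), cap (262,199). I'll zoom in to tell the union from the tee.

```bash
python3 - <<'E'
from h import *
a=cv2.imread('pics/side0.png')[140:310,230:430];b=cv2.imread('pics/top0.png')[120:290,200:400]
im=np.vstack([cv2.resize(a,None,fx=3,fy=3,interpolation=2)[:300+0],cv2.resize(b,None,fx=3,fy=3,interpolation=2)[90:390]])
im=cv2.convertScaleAbs(im,alpha=1.3,beta=10)
cv2.imwrite('pics/z0.png',im)
d=get('top');s=get('side')
hsv=cv2.cvtColor(d['img'],cv2.COLOR_RGB2HSV)
# disc outline
m=((d['img'].min(2)>120)).astype('uint8');
c=max([c for c in cv2.findContours(m,0,1)[0] if c[:,0,1].mean()>110 and c[:,0,1].mean()<300],key=cv2.contourArea)
hull=cv2.convexHull(c)[:,0].astype(float)
for z in(.052,.055,.058):
    P=np.array([onz(d,p,z) for p in hull]).astype(np.float32)
    (x,y),r=cv2.minEnclosingCircle(P[:,:2]);print(z,x,y,r)
for n,i in(('top',d),('side',s)):
    h=cv2.cvtColor(i['img'],cv2.COLOR_RGB2HSV)
    for nm,lo,hi in(('orange',(5,170,140),(15,255,255)),('red',(0,170,60),(4,255,255)),('brass',(16,100,100),(28,255,255)),('blue',(100,120,40),(125,255,255)),('dark',(0,0,0),(180,255,38))):
        k=cv2.inRange(h,lo,hi);k[:,:200]=0;k[:110]=0;k[300:]=0;k[:,420:]=0
        N,_,st,ce=cv2.connectedComponentsWithStats(k)
        print(n,nm,[(st[j].tolist(),ce[j].round(1).tolist()) for j in range(1,N) if st[j][4]>12])
E
```

```text
Traceback (most recent call last):
cv2.error: OpenCV(4.12.0) /io/opencv/modules/imgproc/src/shapedescr.cpp:201: error: (-215:Assertion failed) count >= 0 && (depth == CV_32F || depth == CV_32S) in function 'minEnclosingCircle'
```

View pics/z0.png

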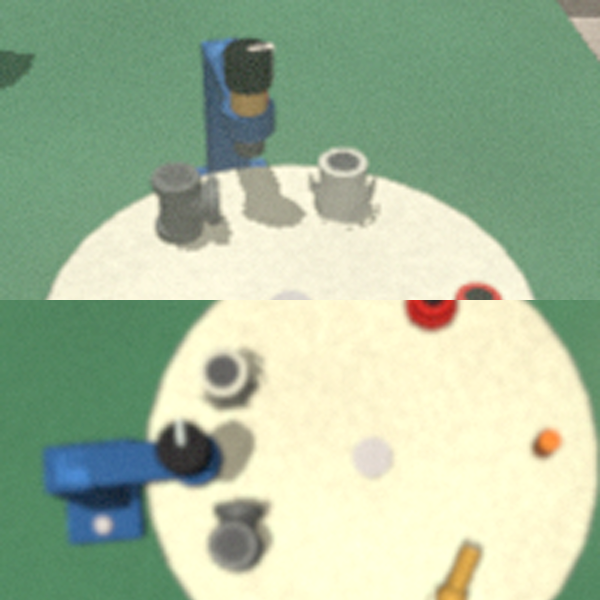

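The bright fitting, at top (277,175) and side (344,200), is the union. The dark one, at top (279,230), has a side branch, so it is the tee. The cap's white mark points towards +x.

```bash
python3 - <<'E'
from h import *
d=get('top');s=get('side')
m=((d['img'].min(2)>110)).astype('uint8')
m[:115]=0;m[300:]=0
c=max(cv2.findContours(m,0,1)[0],key=cv2.contourArea)
hull=cv2.convexHull(c)[:,0].astype(float)
for z in(.052,.055,.058):
    P=np.array([onz(d,p,z) for p in hull]).astype(np.float32)
    A=np.c_[2*P[:,:2],np.ones(len(P))];x,y,k=np.linalg.lstsq(A,(P[:,:2]**2).sum(1),rcond=None)[0]
    print(z,x,y,np.sqrt(k+x*x+y*y))
for n,i in(('top',d),('side',s)):
    h=cv2.cvtColor(i['img'],cv2.COLOR_RGB2HSV)
    for nm,lo,hi in(('orange',(5,170,140),(15,255,255)),('red',(0,170,60),(4,255,255)),('brass',(16,120,100),(28,255,255)),('blue',(100,120,40),(125,255,255)),('dark',(0,0,0),(180,255,38))):
        k=cv2.inRange(h,lo,hi);k[:,:200]=0;k[:110]=0;k[300:]=0;k[:,420:]=0
        N,_,st,ce=cv2.connectedComponentsWithStats(k)
        print(n,nm,[(st[j].tolist(),ce[j].round(1).tolist()) for j in range(1,N) if st[j][4]>12])
print('hub',onz(d,(324,202.3),.06),onz(s,(327,242.5),.06))
print('cap',onz(d,(261.7,199.5),.184),'peg',onz(d,(382.5,196),.095),'un',onz(d,(275,174.5),.095),'unside',onz(s,(344.3,194),.095),'capside',onz(s,(313,155.5),.184))
print('tee',onz(d,(278.5,232),.103))
E
```

```text
0.052 0.5987652741932736 0.015946024297414596 0.1603486375409294
0.055 0.5983590229261765 0.015957856572885343 0.1597558475248076
0.058 0.5979527202096294 0.015969683809185564 0.15916300939751396
top orange [([380, 194, 6, 7, 30], [382.4, 196.6])]
top red [([336, 143, 16, 16, 162], [343.3, 151.3])]
top brass [([346, 232, 14, 22, 150], [352.2, 243.5])]
top blue [([215, 197, 58, 34, 988], [235.7, 210.8])]
top dark [([342, 146, 5, 5, 18], [343.9, 147.7]), ([253, 193, 18, 15, 172], [262.0, 200.9]), ([237, 213, 5, 4, 15], [239.3, 214.3])]
side orange []
side red []
side brass []
side blue [([298, 153, 9, 15, 58], [301.5, 158.3])]
side dark []
hub [0.59768106 0.01497002 0.06      ] [0.59882007 0.01149185 0.06      ]
cap [0.58346467 0.12687832 0.184     ] peg [ 0.60839089 -0.10295461  0.095     ] un [0.64787016 0.11615646 0.095     ] unside [0.64996153 0.1153753  0.095     ] capside [0.58694982 0.1299172  0.184     ]
tee [0.53076662 0.10368496 0.103     ]
```

Measured: disc centre (0.598, 0.015), pad radius 0.114 at 96.6°, union radius 0.113 at 63.2°. The disc must turn about +33° (counter-clockwise), and the peg at (0.608, -0.103) checks out. Moving over the peg now.

```bash
for i in 1; do
echo '[{"d": [-0.0298,-0.0209,0]},{"d": [-0.0298,-0.0209,0]},{"d": [-0.0298,-0.0209,0]},{"d": [-0.0298,-0.0209,0]},{"d": [-0.0298,-0.0209,0]}]' | python3 steer.py .085 40
echo '[{"d": [-0.0298,-0.0209,0]},{"d": [-0.0298,-0.0209,0]},{"d": [-0.0298,-0.0209,0]},{"d": [-0.0298,-0.0209,0]},{"d": [-0.0298,-0.0209,0]}]' | python3 steer.py
echo '[{"d": [-0.0298,-0.0209,0]},{"d": [-0.0298,-0.0209,0]},{"d": [-0.0298,-0.0209,0]},{"d": [-0.0298,-0.0209,0]},{"d": [-0.0298,-0.0209,0]}]' | python3 steer.py
echo '[{"d": [-0.0298,-0.0209,0]},{"d": [-0.0298,-0.0209,0]},{"d": [-0.0298,-0.0209,0]},{"d": [-0.0298,-0.0209,0]},{"d": [-0.0298,-0.0209,0]}]' | python3 steer.py
echo '[{},{}]' | python3 steer.py; done
cat > m.py <<'E'
import sys
from h import *
from scipy.spatial.transform import Rotation as R
s=manip.get_state();q=s['ee_rot'];M=R.from_quat([q[1],q[2],q[3],q[0]]).as_matrix()
print('t',s['clock'],'pos',s['position'].round(4),'tilt',M[:,2].round(3),'yaw y',np.degrees(np.arctan2(M[1,1],M[0,1])).round(1),'q6',s['qpos'][5].round(3),'w',s['width'].round(4),'gf',s['gripper_force'],'F',s['contact_force'].round(1),'M',s['moment'].round(2))
if len(sys.argv)>3:
    t=np.array([float(a) for a in sys.argv[1:4]]);print('tool delta',(M.T@(t-s['position'])).round(4))
E
python3 m.py .608 -.103 .092
```

```text
clock: 0.72
position: [0.3301, 0.3659, 0.2533]
ee_rot: [0.0, 0.21, 0.978, 0.0]
contact_force: [0.0, -0.9, -0.0]
width: 0.0851
gripper_force: 0.0
clock: 1.13
position: [0.4229, 0.209, 0.2535]
ee_rot: [0.0, 0.211, 0.978, 0.0]
contact_force: [0.1, 0.8, 0.3]
width: 0.0849
gripper_force: 0.0
clock: 1.55
position: [0.5157, 0.0523, 0.2534]
ee_rot: [0.0, 0.211, 0.977, 0.0]
contact_force: [-0.2, 0.8, -0.1]
width: 0.0849
gripper_force: 0.0
clock: 1.97
position: [0.6084, -0.1043, 0.2533]
ee_rot: [0.0, 0.211, 0.977, 0.0]
contact_force: [0.3, -0.3, -0.3]
width: 0.0854
gripper_force: 0.0
clock: 2.13
position: [0.6083, -0.1043, 0.2524]
ee_rot: [-0.001, 0.212, 0.977, 0.0]
contact_force: [-0.3, -0.4, 0.2]
width: 0.085
gripper_force: 0.0Traceback (most recent call last):
  File "m.py", line 5, in <module>
    print('t',s['clock'],'pos',s['position'].round(4),'tilt',M[:,2].round(3),'yaw y',np.degrees(np.arctan2(M[1,1],M[0,1])).round(1),'q6',s['qpos'][5].round(3),'w',s['width'].round(4),'gf',s['gripper_force'],'F',s['contact_force'].round(1),'M',s['moment'].round(2))
                                                                                                                                                                   ^^^^^^^^^^^^^^^^
AttributeError: 'float' object has no attribute 'round'
```

Tracking is accurate, so I'll descend 0.16 m and close.

```bash
sed -i "s/\['width'\].round(4)/['width']/;s/\['qpos'\]\[5\].round(3)/['qpos'][5]/" m.py
echo '[{"d": [0,0,0.032]},{"d": [0,0,0.032]},{"d": [0,0,0.032]},{"d": [0,0,0.032]},{"d": [0,0,0.032]}]' | python3 steer.py >/dev/null
echo '[{},{},{},{},{}]' | python3 steer.py 0 40
echo '[{},{},{}]' | python3 steer.py 
python3 m.py
```

```text
clock: 2.97
position: [0.6092, -0.1027, 0.0958]
ee_rot: [0.002, 0.211, 0.978, -0.0]
contact_force: [0.1, 0.2, 0.2]
width: 0.025
gripper_force: 0.0
clock: 3.22
position: [0.609, -0.1042, 0.0958]
ee_rot: [0.002, 0.21, 0.978, -0.001]
contact_force: [-2.6, -4.0, 6.4]
width: 0.0144
gripper_force: 39.1
t 3.2167 pos [ 0.609  -0.1042  0.0958] tilt [ 0.004 -0.003 -1.   ] yaw y 65.7 q6 -1.4262343082520508 w 0.01435555583460634 gf 39.05158817768097 F [-2.6 -4.   6.4] M [-0.66  0.21  0.09]
```

The peg is gripped (39 N). I'll turn it along the arc in 15 steps of 2.22°, with the tool following.

```bash

echo '[{"d": [-0.004,0.00237,0],"rz": -0.0388},{"d": [-0.004,0.00237,0],"rz": -0.0388},{"d": [-0.004,0.00237,0],"rz": -0.0388},{"d": [-0.004,0.00237,0],"rz": -0.0388},{"d": [-0.004,0.00237,0],"rz": -0.0388}]' | python3 steer.py |grep -A2 pos
echo '[{"d": [-0.004,0.00237,0],"rz": -0.0388},{"d": [-0.004,0.00237,0],"rz": -0.0388},{"d": [-0.004,0.00237,0],"rz": -0.0388},{"d": [-0.004,0.00237,0],"rz": -0.0388},{"d": [-0.004,0.00237,0],"rz": -0.0388}]' | python3 steer.py |grep -A2 pos
echo '[{"d": [-0.004,0.00237,0],"rz": -0.0388},{"d": [-0.004,0.00237,0],"rz": -0.0388},{"d": [-0.004,0.00237,0],"rz": -0.0388},{"d": [-0.004,0.00237,0],"rz": -0.0388},{"d": [-0.004,0.00237,0],"rz": -0.0388}]' | python3 steer.py |grep -A2 pos
echo '[{},{},{}]' | python3 steer.py |grep -A2 pos
python3 m.py
python3 - <<'E'
from h import *
d=get('top','top1.png');s=get('side','side1.png')
a=s['img'][140:240,250:410,::-1];b=d['img'][140:240,220:380,::-1]
cv2.imwrite('pics/z1.png',np.vstack([cv2.resize(x,None,fx=3,fy=3,interpolation=2) for x in(a,b)]))
E
```

```text
position: [0.6317, -0.1001, 0.0958]
ee_rot: [0.002, 0.114, 0.993, -0.002]
contact_force: [-1.1, -4.6, 5.8]
position: [0.6535, -0.0915, 0.0958]
ee_rot: [0.002, 0.017, 1.0, -0.002]
contact_force: [-0.6, -4.1, 4.4]
position: [0.6732, -0.0789, 0.0958]
ee_rot: [0.002, -0.08, 0.997, -0.002]
contact_force: [-0.6, -4.5, 5.6]
position: [0.6742, -0.0781, 0.0958]
ee_rot: [0.003, -0.078, 0.997, -0.001]
contact_force: [2.7, -3.3, 5.1]
t 4.7167 pos [ 0.6742 -0.0781  0.0958] tilt [ 0.007 -0.002 -1.   ] yaw y 99.0 q6 -1.944785821605596 w 0.01443804286505437 gf 39.44986402988434 F [ 2.7 -3.3  5.1] M [-0.38 -0.43  0.22]
```

View pics/z1.png

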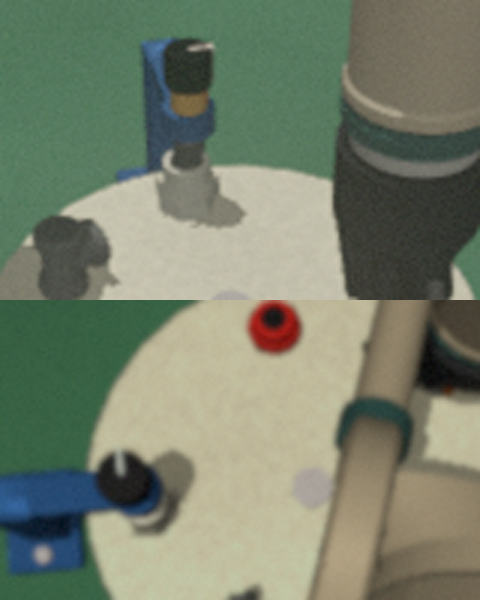

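```bash
python3 - <<'E'
from h import *
d=get('top');s=get('side')
def circ(i,u0,u1,v0,v1,lo,hi):
    h=cv2.cvtColor(i['img'],cv2.COLOR_RGB2HSV);k=cv2.inRange(h,lo,hi);o=np.zeros_like(k);o[v0:v1,u0:u1]=k[v0:v1,u0:u1]
    N,l,st,ce=cv2.connectedComponentsWithStats(o);j=1+np.argmax(st[1:,4]);return st[j],ce[j]
print('cap top',circ(d,245,280,185,215,(0,0,0),(180,255,70)),'cap side',circ(s,295,330,145,175,(0,0,0),(180,255,70)))
print('brass side',circ(s,295,330,160,185,(10,60,60),(25,255,255)))
c=np.array([.598,.015])
for z in(.0,):pass
P=np.array([.585,.128])
for nm,i in(('side',s),('top',d)):
    for z in(.184,.158,.14,.104,.095,.055): print(nm,z,proj(i,[*P,z]).round(1))
u=onz(s,(312.2,193.5),.095);print('union top from side',u,'rel',u[:2]-c,np.linalg.norm(u[:2]-c))
for p in((312,155.5),(312.5,165)):print(onz(s,p,.184))
# silhouettes rows
g=cv2.cvtColor(s['img'],cv2.COLOR_RGB2GRAY)
for v in range(186,218,3):print(v,g[v,296:332].tolist())
E
```

```text
cap top (array([252, 192,  23,  18, 268], dtype=int32), array([262.78358209, 200.8880597 ])) cap side (array([305, 153,  16,  18, 233], dtype=int32), array([311.90987124, 162.28755365]))
brass side (array([307, 170,  12,   9,  84], dtype=int32), array([312.61904762, 173.9047619 ]))
side 0.184 [312.1 156.1]
side 0.158 [312.3 167.4]
side 0.14 [312.5 174.9]
side 0.104 [312.7 189.4]
side 0.095 [312.8 192.9]
side 0.055 [313.1 207.8]
top 0.184 [261.1 198.6]
top 0.158 [263.3 200.6]
top 0.14 [264.7 202. ]
top 0.104 [267.3 204.4]
top 0.095 [267.9 205. ]
top 0.055 [270.5 207.4]
union top from side [0.58350291 0.12594413 0.095     ] rel [-0.01449709  0.11094413] 0.11188728562316229
[0.58500414 0.13017793 0.184     ]
[0.58206558 0.09482909 0.184     ]
186 [114, 109, 98, 67, 68, 74, 70, 75, 74, 70, 73, 69, 71, 73, 74, 70, 70, 73, 69, 70, 69, 75, 82, 104, 111, 110, 111, 111, 113, 111, 111, 111, 111, 107, 110, 109]
189 [109, 112, 93, 68, 68, 69, 74, 72, 74, 75, 90, 87, 74, 68, 73, 72, 74, 74, 72, 72, 67, 74, 95, 110, 111, 112, 109, 112, 108, 110, 109, 110, 112, 110, 109, 114]
192 [113, 112, 98, 73,
[... 912 characters left out ...]
 142, 122, 124, 123, 128, 126, 129, 127, 130, 125, 125, 125, 126, 122, 120, 121, 108, 105, 121, 126, 127, 124, 123, 126, 129, 152, 180, 190, 191]
210 [193, 193, 194, 192, 194, 194, 188, 169, 141, 124, 122, 119, 121, 126, 127, 130, 127, 128, 129, 127, 129, 130, 125, 117, 118, 127, 129, 126, 126, 126, 125, 127, 125, 124, 131, 158]
213 [192, 190, 192, 191, 192, 191, 194, 195, 195, 192, 193, 184, 172, 155, 150, 151, 154, 154, 153, 140, 124, 124, 124, 123, 122, 127, 125, 124, 128, 126, 126, 125, 124, 129, 162, 189]
216 [191, 193, 191, 189, 191, 192, 193, 193, 189, 189, 188, 188, 189, 192, 195, 194, 190, 191, 190, 189, 188, 189, 185, 188, 186, 188, 173, 174, 186, 188, 190, 188, 188, 191, 187, 187]
```

The union silhouette centre is at column 312.4 against the collar/pad axis at 312.6. Its radius is about 2 mm off, well within 10 mm. Releasing the peg, rising and moving over the cap.

```bash

echo '[{},{},{},{}]' | python3 steer.py .085 >/dev/null
echo '[{"d": [0,0,-0.02]},{"d": [0,0,-0.03]},{"d": [0,0,-0.033]},{"d": [0,0,-0.033]},{"d": [0,0,-0.033]}]' | python3 steer.py >/dev/null
python3 m.py .585 .128 .244
```

```text
t 5.6667 pos [ 0.671  -0.0766  0.2432] tilt [-0.002  0.001 -1.   ] yaw y 99.0 q6 -1.944802680317467 w 0.08510162387658048 gf 0.0 F [ 0.9 -1.2  0.4] M [-0.01 -0.07 -0.02]
tool delta [ 0.0529  0.2155 -0.0005]
```

```bash

echo '[{"d": [0.0066,0.0269,0]},{"d": [0.0066,0.0269,0]},{"d": [0.0066,0.0269,0]},{"d": [0.0066,0.0269,0]}]' | python3 steer.py >/dev/null
echo '[{"d": [0.0066,0.0269,0]},{"d": [0.0066,0.0269,0]},{"d": [0.0066,0.0269,0]},{"d": [0.0066,0.0269,0]}]' | python3 steer.py >/dev/null
echo '[{"rz": -0.12},{"rz": -0.12},{"rz": -0.12},{"rz": -0.12},{"rz": -0.12}]' | python3 steer.py >/dev/null
echo '[{"rz": -0.12},{"rz": -0.12},{"rz": -0.12},{},{}]' | python3 steer.py >/dev/null
python3 m.py .585 .128 .174
python3 - <<'E'
from h import *
d=get('top');s=get('side','side2.png')
cv2.imwrite('pics/z2.png',cv2.resize(s['img'][100:300,220:420,::-1],None,fx=3,fy=3,interpolation=2))
g=cv2.cvtColor(s['img'],cv2.COLOR_RGB2GRAY)
for v in (201,204,207):print(v,g[v,296:332].tolist())
E
```

```text
t 7.1667 pos [0.5854 0.1274 0.242 ] tilt [-0.001  0.    -1.   ] yaw y 153.8 q6 -2.5869194378019933 w 0.08473575037089488 gf 0.0 F [-0.4 -0.1 -0.3] M [ 0.01 -0.02  0.  ]
tool delta [-0.0004  0.0005  0.068 ]
201 [189, 185, 186, 186, 186, 168, 122, 116, 118, 107, 110, 114, 119, 119, 119, 120, 120, 121, 121, 116, 117, 115, 111, 114, 109, 102, 106, 159, 186, 186, 184, 184, 182, 182, 186, 186]
204 [187, 188, 189, 184, 184, 177, 150, 115, 113, 112, 115, 116, 122, 122, 119, 121, 118, 123, 123, 121, 121, 118, 113, 112, 105, 100, 112, 147, 176, 183, 185, 184, 183, 182, 180, 183]
207 [186, 183, 187, 188, 169, 127, 115, 112, 113, 111, 114, 118, 123, 119, 124, 118, 121, 120, 120, 115, 119, 118, 116, 105, 102, 112, 120, 121, 118, 118, 120, 122, 145, 169, 152, 129]
```

View pics/z2.png

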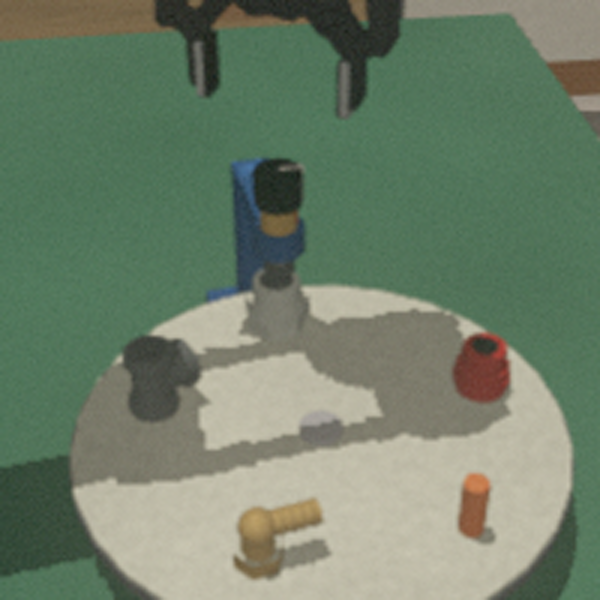

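All fittings are standing, and the union (side-crop 278,300) is under the pad in line with the cap (278,185). Descending and gripping the cap.

```bash

echo '[{"d": [0,0,0.02]},{"d": [0,0,0.02]},{"d": [0,0,0.018]},{"d": [0,0,0.01]}]' | python3 steer.py >/dev/null
echo '[{},{},{},{},{}]' | python3 steer.py 0 70 >/dev/null
echo '[{},{},{}]' | python3 steer.py>/dev/null
python3 m.py
echo '[{"rz": 0.1},{"rz": 0.1},{"rz": 0.1},{"rz": 0.1},{"rz": 0.1}]' | python3 steer.py >/dev/null; python3 m.py
echo '[{"rz": 0.1},{"rz": 0.1},{"rz": 0.1},{"rz": 0.1},{"rz": 0.1}]' | python3 steer.py >/dev/null; python3 m.py
```

```text
t 8.2667 pos [0.5852 0.1281 0.176 ] tilt [ 0.     0.001 -1.   ] yaw y 154.0 q6 -2.5897366368164882 w 0.03026037440681832 gf 69.01977896690369 F [-3.1  1.8  4.9] M [0.2  0.51 0.  ]
t 8.6833 pos [0.5847 0.1285 0.176 ] tilt [-0.001  0.002 -1.   ] yaw y 125.1 q6 -2.0852960597082504 w 0.030317862432817082 gf 69.12675619125366 F [-3.9  2.7  6.6] M [0.42 0.75 0.12]
t 9.1 pos [0.5844 0.1291 0.176 ] tilt [-0.001  0.003 -1.   ] yaw y 96.4 q6 -1.5853185760595114 w 0.030244251840910896 gf 69.20047044754028 F [-5.2  4.3  6.3] M [0.63 0.79 0.16]
```

```bash

echo '[{"rz": 0.1},{"rz": 0.1},{"rz": 0.1},{"rz": 0.1},{"rz": 0.1}]' | python3 steer.py >/dev/null; python3 m.py
echo '[{"rz": 0.1},{"rz": 0.1},{"rz": 0.1},{"rz": 0.1},{"rz": 0.1}]' | python3 steer.py >/dev/null; python3 m.py
echo '[{"rz": 0.1},{"rz": 0.1},{"rz": 0.1},{"rz": 0.1},{"rz": 0.1}]' | python3 steer.py >/dev/null; python3 m.py
```

```text
t 9.5167 pos [0.5844 0.1298 0.176 ] tilt [-0.001  0.005 -1.   ] yaw y 67.8 q6 -1.0852658730150222 w 0.03002646285582941 gf 69.17930603027344 F [-3.9  6.1  6.1] M [0.86 0.82 0.09]
t 9.9333 pos [0.5848 0.1304 0.176 ] tilt [-0.     0.006 -1.   ] yaw y 39.1 q6 -0.5852927823640426 w 0.03072574208647964 gf 69.09849643707275 F [-4.   7.2  5. ] M [1.08 0.65 0.15]
t 10.35 pos [0.5854 0.1307 0.176 ] tilt [ 0.001  0.007 -1.   ] yaw y 10.5 q6 -0.08525983576919882 w 0.030081177523261914 gf 69.04980897903442 F [-2.3  7.4  4.5] M [1.25 0.54 0.12]
```

```bash

for k in 1; do
echo '[{"rz": 0.1},{"rz": 0.1},{"rz": 0.1}]' | python3 steer.py >/dev/null; python3 m.py
echo '[{"rz": 0.1},{"rz": 0.1}]' | python3 steer.py >/dev/null; python3 m.py
echo '[{"rz": 0.1},{"rz": 0.1}]' | python3 steer.py >/dev/null; python3 m.py; done | grep -o 'q6.*'
python3 - <<'E'
from h import *
s=get('side','side3.png');cv2.imwrite('pics/z3.png',cv2.resize(s['img'][130:220,265:365,::-1],None,fx=6,fy=6,interpolation=2))
E
```

```text
q6 0.2146933549944684 w 0.030078414412573726 gf 69.00815963745117 F [-0.3  7.8  3. ] M [1.28 0.41 0.12]
q6 0.41475009358822473 w 0.029959802732703985 gf 68.97679924964905 F [-0.9  8.   4.1] M [1.25 0.33 0.13]
q6 0.6147266846350369 w 0.030391072891710797 gf 68.94228100776672 F [-1.4  8.4  4.2] M [1.26 0.24 0.06]
```

View pics/z3.png

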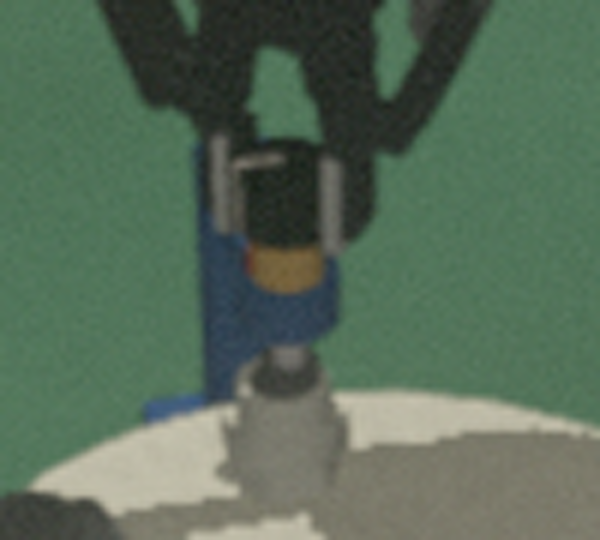

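The white mark points left, with the collar's red mark below it at the left edge, so there is no slip yet. The pad is down near the union's top. Continuing.

```bash

for k in 1; do
echo '[{"rz": 0.1},{"rz": 0.1}]' | python3 steer.py >/dev/null; python3 m.py
echo '[{"rz": 0.1},{"rz": 0.1}]' | python3 steer.py >/dev/null; python3 m.py
echo '[{"rz": 0.1},{"rz": 0.1}]' | python3 steer.py >/dev/null; python3 m.py; done | grep -o 'q6.*'
```

```text
q6 0.8143781135262722 w 0.030251347907812653 gf 68.95844578742981 F [0.1 8.3 3.3] M [1.16 0.13 0.16]
q6 1.0144397680864976 w 0.030408224046580393 gf 68.9211630821228 F [0.4 5.4 2.6] M [1.15 0.04 0.23]
q6 1.2144752364290492 w 0.029774574227855687 gf 68.89473795890808 F [0.5 6.4 3.7] M [ 1.01 -0.01  0.25]
```

```bash

echo '[{"rz": 0.1}]' | python3 steer.py >/dev/null; python3 m.py| grep -o 'q6.*'
echo '[{"rz": 0.1}]' | python3 steer.py >/dev/null; python3 m.py| grep -o 'q6.*'
python3 - <<'E'
from h import *
s=get('side','side4.png');cv2.imwrite('pics/z4.png',cv2.resize(s['img'][145:205,285:345,::-1],None,fx=8,fy=8,interpolation=2))
E
```

```text
q6 1.3144632854356026 w 0.030253555866011132 gf 68.88494968414307 F [0.1 5.8 2.1] M [ 0.95 -0.02  0.17]
q6 1.4144559575235751 w 0.02998674733818262 gf 68.87766122817993 F [0.4 5.1 3.4] M [ 0.89 -0.1   0.22]
```

View pics/z4.png

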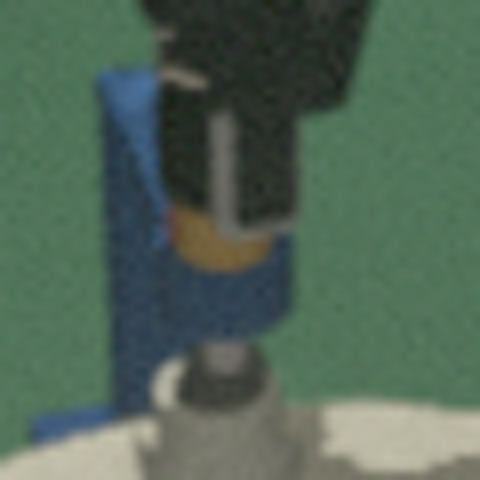

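The white mark now points left and back, yet the red mark still shows at the collar's left edge, so slip may already have begun. I'll measure it from averaged frames before turning further.

```bash
python3 - <<'E'
from h import *
s=get('side');acc=s['img'].astype(float)
for _ in range(15): acc+=manip.get_image('side')['img']
a=acc/16;np.save('avg4.npy',a)
one=cv2.imread('pics/side3.png')[:,:,::-1].astype(float)
C=np.array([.585,.128])
for nm,i in(('now',a),('3.2',one)):
    for v in range(168,180): 
        print(nm,v,[(u,round(i[v,u,0]-i[v,u,1]),round(i[v,u,1]-i[v,u,2])) for u in range(303,313)])
    print('cap lum')
    for v in range(150,160):print(v,i[v,300:325].mean(1).round().astype(int).tolist())
for deg in(-170,180,170,160,150,140,130):
    t=np.radians(deg);print(deg,[proj(s,[*(C+.0126*np.array([np.cos(t),np.sin(t)])),z]).round(1).tolist() for z in(.142,.149,.156)],'white tip',proj(s,[*(C+.016*np.array([np.cos(t),np.sin(t)])),.184]).round(1))
E
```

```text
now 168 [(303, -23, -21), (304, -25, -24), (305, -16, -12), (306, -8, 7), (307, -8, 9), (308, -8, 8), (309, -7, 9), (310, -6, 8), (311, -2, 7), (312, -1, 8)]
now 169 [(303, -20, -18), (304, -25, -23), (305, -18, -18), (306, -6, 0), (307, -6, 10), (308, -7, 8), (309, -7, 8), (310, -6, 8), (311, -3, 8), (312, -1, 8)]
now 170 [(303, -17, -11), (304, -22, -21), (305, -15, -23), (306, 5, -3), (307, 7, 15), (308, -1, 14), (309, -4, 10), (310, -5, 8), (311, -3, 8), (312, -1, 7)]
now 171 [(303, -17, -12), (304, -20, -19), (305, -5, -20), (306, 18, 0), (307, 18, 25), (308, 11, 25), (309, 8, 22), (310, 4, 18), (311, 0, 10), (312, -1, 7)]
now 172 [(303, -16, -12), (304, -18, -14), (305, -2, -16), (306, 19, 2), (307, 20, 27), (308, 16, 34), (309, 17, 35), (310, 14, 31), (311, 6, 16), (312, -1, 8)]
now 173 [(303, -18, -13), (304, -20, -19), (305, -6, -19), (306, 18, 1), (307, 20, 27), (308, 16, 33), (309, 18, 34), (310, 18, 35), (311, 12, 24), (312, 1, 11)]
now 174 [(303, -20, -16), (304, -24, -24), (305, -11, -25), (306, 16, 1), (307, 19, 28), (308, 16, 33), (309, 17, 35), (310, 18, 36), (311, 1
[... 4803 characters left out ...]
5, 33, 37, 37, 34, 38, 73, 102, 104, 83, 57, 40, 44]
159 [85, 103, 94, 74, 75, 47, 32, 32, 31, 43, 41, 32, 43, 33, 33, 35, 39, 40, 74, 100, 104, 85, 57, 46, 43]
-170 [[306.5, 175.1], [306.4, 172.2], [306.3, 169.2]] white tip [304.2 157.3]
180 [[306.3, 174.5], [306.2, 171.6], [306.1, 168.7]] white tip [304.  156.6]
170 [[306.3, 173.9], [306.2, 171.0], [306.1, 168.1]] white tip [304.  155.9]
160 [[306.4, 173.4], [306.3, 170.4], [306.3, 167.5]] white tip [304.2 155.2]
150 [[306.8, 172.8], [306.7, 169.9], [306.6, 166.9]] white tip [304.7 154.5]
140 [[307.3, 172.3], [307.2, 169.4], [307.1, 166.4]] white tip [305.4 153.9]
130 [[308.0, 171.8], [307.9, 168.9], [307.8, 166.0]] white tip [306.3 153.3]
```

The red mark is still visible at the left edge while the white mark is at about 139°, which suggests slip. To cross-check, I'll estimate the disc face height from the unobstructed first pictures, using the cap (known z=0.184) to remove the bias between cameras. I'll also check the collar's right edge at the start.

```bash
python3 - <<'E'
from h import *
d=get('top');s=get('side')
im={n:cv2.imread(f'pics/{n}0.png')[:,:,::-1].astype(int) for n in('top','side')}
def fit(P):
    A=np.c_[2*P[:,:2],np.ones(len(P))];x,y,k=np.linalg.lstsq(A,(P[:,:2]**2).sum(1),rcond=None)[0];return np.array([x,y,np.sqrt(k+x*x+y*y)])
def robust(H,c,z):
    P=np.array([onz(c,p,z) for p in H])
    for _ in range(4):
        f=fit(P);r=abs(np.hypot(P[:,0]-f[0],P[:,1]-f[1])-f[2]);P=P[r<max(2*np.median(r),.0008)]
    return f,len(P)
# disc edges: R-G > threshold between green table and white disc: use R channel
H={}
for n,(v0,v1,u0,u1) in dict(top=(115,295,235,410),side=(190,315,235,420)).items():
    g=im[n][:,:,0].astype('uint8');g=cv2.GaussianBlur(g,(0,0),.7)
    big=cv2.resize(g[v0:v1,u0:u1],None,fx=4,fy=4,interpolation=cv2.INTER_LINEAR)
    t,m=cv2.threshold(big,0,255,cv2.THRESH_OTSU)
    c=max(cv2.findContours(m,0,1)[0],key=cv2.contourArea);h=cv2.convexHull(c)[:,0]
    p=(h+.5)/4-.5+[u0,v0]
    if n=='side': p=p[p[:,1]<250]   # far rim = upper edge of face
    H[n]=p;print(n,'thr',t,len(p))
for z in(.050,.052,.054,.056,.058,.060):
    a=robust(H['top'],d,z);b=robust(H['side'],s,z);print(z,a[0].round(4),a[1],b[0].round(4),b[1],'side-top',(b[0]-a[0]).round(4))
# peg: 40mm cyl, hub centroids, cap circle
def blob(n,box,f):
    u0,u1,v0,v1=box;m=np.zeros((400,640),bool);m[v0:v1,u0:u1]=f(im[n][v0:v1,u0:u1]);v,u=np.nonzero(m);return m,(u.min(),u.max(),v.min(),v.max())
for n,b in(('top',(248,276,186,214)),('side',(300,326,148,182))):
    print(n);
    for v in range(b[2],b[3],2 if n=='top' else 1):print(v,im[n][v,b[0]:b[1]].mean(1).round().astype(int).tolist())
print('right edge start')
for v in range(171,176):
    print(v,[(u,*np.mean([[x[v,u,0]-x[v,u,1],x[v,u,1]-x[v,u,2]] for x in [cv2.imread(f'pics/side{k}.png')[:,:,::-1].astype(int) for k in(0,1,2)]],0).round().astype(int).tolist()) for u in range(314,322)])
E
```

```text
top thr 121.0 108
side thr 132.0 33
0.05 [0.5991 0.0158 0.1612] 108 [0.5989 0.0196 0.1611] 30 side-top [-0.0002  0.0038 -0.0002]
0.052 [0.5988 0.0158 0.1608] 108 [0.5986 0.0175 0.1604] 30 side-top [-0.0002  0.0017 -0.0004]
0.054 [0.5985 0.0158 0.1604] 108 [0.5983 0.0154 0.1598] 30 side-top [-0.0002 -0.0004 -0.0006]
0.056 [0.5983 0.0158 0.16  ] 108 [0.598  0.0134 0.1591] 30 side-top [-0.0003 -0.0025 -0.0009]
0.058 [0.598  0.0158 0.1596] 108 [0.5977 0.0113 0.1585] 30 side-top [-0.0003 -0.0045 -0.0011]
0.06 [0.5977 0.0159 0.1592] 108 [0.5974 0.0093 0.1578] 30 side-top [-0.0003 -0.0066 -0.0014]
top
186 [74, 79, 102, 138, 165, 178, 181, 183, 183, 181, 179, 180, 178, 179, 179, 181, 180, 179, 178, 181, 178, 176, 167, 149, 132, 122, 124, 127]
188 [75, 91, 126, 159, 176, 179, 178, 178, 176, 176, 174, 175, 171, 171, 173, 174, 173, 174, 177, 179, 180, 182, 180, 177, 175, 172, 175, 176]
190 [82, 110, 148, 171, 180, 177, 171, 158, 146, 132, 141, 153, 141, 118, 113, 118, 132, 151, 169, 176, 179, 180, 179, 176, 173, 167, 160, 152]
192 [86, 118, 154, 171, 173, 155, 130, 94, 65, 64, 105, 139, 128, 85
[... 4987 characters left out ...]
 70, 66, 72, 65, 67, 63, 64, 63, 57, 69, 84, 92, 91, 93]
right edge start
171 [(314, 8, 20), (315, 8, 23), (316, 9, 23), (317, 14, 27), (318, 20, 25), (319, -5, 20), (320, -35, 25), (321, -37, 27)]
172 [(314, 18, 36), (315, 16, 35), (316, 18, 34), (317, 14, 33), (318, 21, 25), (319, 2, 10), (320, -32, 16), (321, -34, 24)]
173 [(314, 18, 35), (315, 17, 34), (316, 16, 34), (317, 16, 32), (318, 20, 23), (319, 9, 3), (320, -21, -3), (321, -30, 15)]
174 [(314, 17, 35), (315, 18, 34), (316, 17, 34), (317, 15, 33), (318, 13, 23), (319, 1, -1), (320, -17, -9), (321, -27, 10)]
175 [(314, 17, 33), (315, 18, 34), (316, 17, 34), (317, 14, 33), (318, 7, 21), (319, -8, -4), (320, -19, -13), (321, -25, 5)]
```

```bash
python3 - <<'E'
from h import *
L=[]
for _ in range(40):
    manip.get_image('side');s=manip.get_state();L.append(np.r_[s['moment'],s['contact_force'],s['effort'][5],s['position'],s['qpos'][5]])
L=np.array(L);print(L.mean(0).round(4));print(L.std(0).round(4));print(s['clock'])
E
```

```text
[ 0.9944 -0.0244 -0.0233  0.6149  5.6341  2.6187 -0.0305  0.5872  0.1298
  0.1761  1.4102]
[0.0276 0.031  0.034  0.5385 0.5027 0.492  0.     0.     0.     0.
 0.    ]
14.6
```

The evidence agrees. The last "no slip" torque (at most 0.16 N m) was within 0.6 rad of here, torque then held near 0.23, and the red mark lags the white by about 0.3–0.65 rad. That is inside the window, so I'll let go and withdraw.

```bash

echo '[{},{},{},{},{}]' | python3 steer.py .085 >/dev/null
echo '[{"d": [0,0,-0.02]},{"d": [0,0,-0.03]},{"d": [0,0,-0.03]},{"d": [0,0,-0.03]},{"d": [0,0,-0.03]}]' | python3 steer.py >/dev/null
echo '[{},{},{}]' | python3 steer.py ;python3 m.py .40 .30 .316
python3 - <<'E'
from h import *
a=np.mean([get('side')['img'] for _ in range(20)],0)
np.save('avg5.npy',a)
x=cv2.resize(a[140:240,240:360,::-1].astype('uint8'),None,fx=5,fy=5,interpolation=2)
cv2.imwrite('pics/z5.png',cv2.convertScaleAbs(x,alpha=1.4))
for v in range(170,177):print(v,[(u,round(a[v,u,0]-a[v,u,1]),round(a[v,u,1]-a[v,u,2])) for u in range(304,310)])
E
```

```text
clock: 15.68
position: [0.5853, 0.1271, 0.3137]
ee_rot: [0.0, 0.992, 0.129, -0.001]
contact_force: [0.4, -0.2, 0.4]
width: 0.085
gripper_force: 0.0
t 15.6833 pos [0.5853 0.1271 0.3137] tilt [-0.001 -0.    -1.   ] yaw y -75.2 q6 1.4099421749415255 w 0.08499708337309364 gf 0.0 F [ 0.4 -0.2  0.4] M [0.02 0.02 0.05]
tool delta [-0.1349 -0.2145 -0.0022]
170 [(304, -23, -21), (305, -15, -22), (306, 4, -2), (307, 6, 15), (308, -1, 14), (309, -5, 10)]
171 [(304, -20, -19), (305, -7, -19), (306, 16, 2), (307, 18, 24), (308, 10, 26), (309, 8, 22)]
172 [(304, -18, -15), (305, -2, -15), (306, 18, 3), (307, 19, 27), (308, 16, 33), (309, 16, 35)]
173 [(304, -21, -18), (305, -6, -18), (306, 17, 3), (307, 19, 27), (308, 16, 34), (309, 16, 35)]
174 [(304, -24, -24), (305, -12, -24), (306, 15, 1), (307, 19, 27), (308, 16, 34), (309, 17, 34)]
175 [(304, -26, -25), (305, -22, -26), (306, 1, -7), (307, 14, 23), (308, 16, 33), (309, 17, 35)]
176 [(304, -26, -24), (305, -29, -29), (306, -21, -23), (307, 2, 4), (308, 14, 30), (309, 17, 34)]
```

View pics/z5.png

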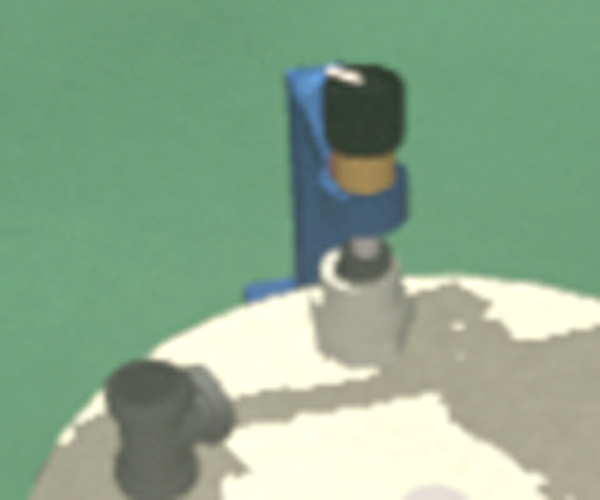

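The picture shows the pad (363,262) on the union's top, the union upright and centred, and the white mark (345,75) at the back left. The red mark (330,160) is still at the collar's left edge, so the clutch has clearly slipped. The robot is clear, so I'm handing in.

```bash
python3 -c "
from rig import manip
print(manip.sign_off())"
```

```text
the job is handed in; nothing more can be done
None
```

I handed the job in with the union centred under the pad, the clamp screwed down until its clutch slipped by an estimated 0.3–0.7 rad (limit 0.8; estimated, not measured), and the robot clear; sign-off gave no verdict.

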